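# Present the spray dish crosswise over the booth turntable

### The job

A loose wooden ball waiting for its coat sits in the shallow metal dish on the booth floor. First pick the dish up by its arched handle; then, keeping it level with the ball resting in its middle and untouched, carry it over the centre of the turntable and turn it in the air about a quarter turn, so that the arch stands squarely crosswise to the rib on the turntable. Finish still holding it there, level, still and clear of the turntable with its foot about 9 cm above the turntable's top (the program ends while holding), and leave the jar, brush stand and cup alone.

Things in the scene. Friction and masses are not known exactly. Their poses are not given: they have to be found in the camera images.
- dish: Round shallow aluminium dish, 150 mm across, rim 30 mm high, 0.18 to 0.36 kg, loose on a foot 84 mm across; origin: centre of the underside, z up. An arched handle of 8 mm bar spans it along y; its half-turn twin looks the same.
- dish_grip (a point): Centre of the wooden grip block at the top of the arch, 124 mm above the dish's origin; the block is 16 mm thick along the dish's x (pinch it there, from above), 56 mm long along y, 24 mm high; the ball's top is 63 mm below the block's underside; axes as the dish
- dish_middle (a point): Centre of the dish's inner floor, where the ball rests, 9 mm above the dish's origin; axes as the dish. The floor is flat for 15 mm across, then rises all round at about 11 degrees to a steeper rim: the ball rolls off the middle if the dish is tipped or jerked
- ball_center (a point): Centre of the loose wooden ball, 40 mm in diameter, about 35 g, lying in the middle of the dish under the arch
- turntable: Fixed black turntable disc, 200 mm across and 28 mm high; origin at the centre of its underside, z up. A straight aluminium rib, 170 mm long, 10 mm wide and 5 mm proud of the top, runs through its centre along its x axis
- turntable_top (a point): Centre of the turntable's top face, 28 mm above the booth floor (under the rib); axes as the turntable: x along the rib
- jar: Small capped glass paint jar, 42 mm across, 52 mm high, bystander; origin at the centre of its underside
- brush_stand: White stand, foot 110 mm across, holding six upright brushes up to 260 mm high, bystander; origin at the centre of its underside
- rinse_cup: White ceramic cup, 70 mm across, 60 mm high, bystander; origin at the centre of its underside
Not all that is in view belongs to the job. Leave any yellow look-alike of the dish alone. What is shaped like the part that bears ball_center but blue is not meant.

How it is judged:
On the way:
1. the dish is lifted clear of the booth floor, not yet turned, level, with the ball in its middle (height (world z) of dish above 0.03 m and angle between the x axis of dish and the x axis of turntable, either way round above 0.5 rad and angle between dish's own z axis and vertical below 0.15 rad and distance between ball_center and dish_middle below 0.032 m), for 0.2 s.
At the end, for the whole second after the job is handed in: Held in the fingers: dish within 30 mm of the turntable's centre sideways, foot 50 to 140 mm above its top and not touching it, x axis within 0.14 rad of the rib's line (either way round), tilt under 0.1 rad, slower than 30 mm/s, ball within 14 mm of the dish's middle (horizontal distance between dish and turntable_top below 0.03 m and z of dish in the frame of turntable_top between 0.05 and 0.14 m and angle between the x axis of dish and the x axis of turntable, either way round below 0.14 rad and angle between dish's own z axis and vertical below 0.1 rad and horizontal distance between ball_center and dish_middle below 0.014 m and distance between ball_center and dish_middle below 0.032 m and linear speed of dish below 0.03 m/s and contact force between dish and the fingers above 1 N and contact force between dish and turntable below 0.2 N); the arm keeps its last pose, push and grip.
It fails at once if the ball rolls away from the middle of the dish (over 30 mm) (horizontal distance between ball_center and dish_middle above 0.03 m).
It fails at once if the dish is tipped more than 0.25 rad (angle between dish's own z axis and vertical above 0.25 rad).
It fails at once if the robot touches the ball (contact force between ball and the fingers above 0.3 N or contact force between ball and the arm above 0.3 N).
It fails at once if a bystander is moved more than 20 mm (distance of any of jar, brush_stand, rinse_cup from where it was at the start of the episode above 0.02 m).
It also fails if it takes over 51 s, if anything falls off the work surface, if the arm or the gripper's body presses on something with over 40 N, if the wrist force passes 120 N, or if a joint passes its speed limit or range.

### The arm

A 6-joint arm with a two-finger parallel gripper is mounted at the origin on the work surface. World frame = base frame: x ahead of the robot, y to its left, z up, the work surface at z = 0. Lengths are in m, angles in rad, forces in N, time in s.
With the tool pointing down it reaches from about 0.35 to 0.925 m from the base axis. Payload 6.4 kg.
Tool frame: the origin (TCP) lies midway between the tips of the shut fingers; the grasp point (between the pads) lies 19 mm behind it; z points along the fingers, y is the direction in which the jaws open and shut (so a half turn about z gives the same grasp; the last joint's range is limited). The gripper opens to 94 mm and grips with 3 to 60 N. Pads are 16 mm wide; open, the fingers measure 119 mm over their backs; the gripper's body (75 mm by 177 mm) begins 78 mm behind the grasp point.
Start: joints at [1.068, 0.245, 1.558, -0, 1.339, -0.174], TCP at [0.21, 0.615, 0.205] pointing down, gripper open.
Joint ranges: [-3.13, 3.13], [-1.02, 2.26], [0.13, 2.54], [-0.95, 4.09], [0.21, 2.88], [-2.74, 2.74]. Speed limits (rad/s): [2.57, 2.57, 3.14, 3.14, 3.14, 3.14].

### API

Orientations are given as a rotation vector (axis times angle).
In Python, from plant import state, read_camera, camera_model, finish_job gives the robot as it stands.
- The arm moves only by the tool send_rows, never from a script. Its argument "commands" is a list that holds one entry, the list of rows, each a list of 7 numbers: the finger opening in mm, from 0 to 94, then the shift along the tool's x, y, z in mm, then the turn, a rotation vector about the tool's x, y, z in rad. A call has 1 to 8 rows; each row shifts and turns the commanded pose from where the row before left it, along the tool's axes as they then stand; what a row does not reach is not made up. A row lasts 1/10 s, in which the tool goes at most 50 mm and 8.59 degrees, less where a joint would pass 70% of its speed; a pose out of reach is approached as far as the arm can. A call with a gripper value outside its range is refused whole. The fingers move at their own pace and stop on an object; the grip force is fixed at half the most. Time passes only in rows, so rows that do not move let the fingers close. It gives the time, the measured TCP pose, the force and the opening at its end, in the units of the state.
- state(): the state, without advancing time (a new reading comes with each control period).
- read_camera(name): name is "scene" or "top" or "wrist"; returns (picture, depth): 420x560x3 uint8, blue, green, red; 420x560 float32, m along the optical axis (not along the pixel's ray), 0 where there is no reading.
- camera_model(name): a dict with "fx", "fy", "cx", "cy" (pixels), "rvec" (rotation vector, rad) and "tvec" (3), from world to camera coordinates, as OpenCV has them; the wrist camera has in their place "T_tool_cam" (4x4, takes a point from camera to tool coordinates, whose origin is the TCP and whose axes are the flange's). Camera axes: x right, y down, z forward; pixel columns grow to the right and rows downward; lengths in m; the calibration is good to about 2 mm. The wrist camera is an equidistant fisheye: a pixel r from the principal point sees the ray r / f radians off the axis. A picture is of the moment at which its call begins: read the wrist's pose just before it. camera_model takes no time and is no camera call.
- finish_job(): hands the job in, once; it reports no verdict.
The state is a dict: "time_s": time; "qpos": joint angles; "joint_velocities": joint speeds; "joint_torque": joint torques, N m; "eef_pos": TCP position; "orientation": TCP orientation; "contact_force": force on the tool from outside, world axes, zero at the start; "wrist_torque": the same for the moment, N m; "finger_gap": finger opening in m.
Only numpy, scipy, OpenCV 4.12 (cv2) and the standard library are available. Lean on these libraries where they do the work, as an engineer would, in place of code of your own. Each camera call takes 0.05 s, during which the arm holds its last target.

## Working session

There is one attempt and no reset: what is moved stays moved. The work goes in short steps, Python scripts to look and compute and a tool call to move; the robot and the scene stay as the last step left them, time stands still between calls to the robot, and variables do not carry over. Pictures are saved under pics/ and viewed, and the job is handed in when it is done.

Besides the shell and the picture viewer there is one more tool, called after "Call:" as name(argument=value, ...), one argument or row to a line, values as JSON. send_rows: Moves the arm, as the interface text tells. Its arguments: {"type":"object","properties":{"commands":{"type":"array","items":{"type":"array","items":{"type":"array","items":{"type":"number"}}}}},"required":["commands"]}

```bash
ls; mkdir -p pics; python3 - <<'E'
from plant import *
import cv2,numpy as np
print(state())
for n in ["scene","top"]:
    p,d=read_camera(n); cv2.imwrite(f"pics/{n}0.png",p); np.save(f"pics/{n}0.npy",d)
    print(n,camera_model(n))
print(camera_model("wrist"))
E
```

```text
pics
{'time_s': 0.0, 'qpos': array([ 1.06789800e+00,  2.45778810e-01,  1.55897326e+00, -2.47543316e-05,
        1.33867532e+00, -1.74097574e-01]), 'joint_velocities': array([-0.00029418,  0.00081914,  0.00269661, -0.00061744,  0.00065997,
        0.00031372]), 'joint_torque': array([ 1.60590891e-03, -4.15832555e+01, -3.14605057e+01,  6.85489504e-02,
        3.32764699e-02, -1.25539464e-04]), 'eef_pos': array([0.20960622, 0.61466441, 0.20438981]), 'orientation': array([-5.14050594e-01, -3.09865518e+00,  2.73051413e-03]), 'contact_force': array([ 0.36135508, -0.52540502,  0.25028809]), 'wrist_torque': array([-0.02421345, -0.01818987,  0.00086009]), 'finger_gap': 0.09383619642212343}
scene {'fx': 475.94377147773076, 'fy': 475.94377147773076, 'cx': 283.37116301667197, 'cy': 208.5046209805516, 'rvec': array([ 2.3488046 ,  0.81076813, -0.30151533]), 'tvec': array([-0.42162744, -0.19729794,  1.46182936])}
top {'fx': 493.89047248893604, 'fy': 493.89047248893604, 'cx': 278.8993717401265, 'cy': 214.0509008897761, 'rvec': array([ 2.17778904, -2.19724633,  0.10323546]), 'tvec': array([-0.0132245 ,  0.54206719,  1.3352864 ])}
{'fx': 325.19226210127806, 'fy': 325.19226210127806, 'cx': 280.7987107432637, 'cy': 207.90948715376842, 'T_tool_cam': array([[ 6.40944714e-04, -9.59840098e-01, -2.80546922e-01,
         8.14043356e-02],
       [ 9.99999794e-01,  6.07881746e-04,  2.04868784e-04,
        -1.51801596e-04],
       [-2.61019202e-05, -2.80546996e-01,  9.59840290e-01,
        -1.79236760e-01],
       [ 0.00000000e+00,  0.00000000e+00,  0.00000000e+00,
         1.00000000e+00]])}
```

View pics/scene0.png

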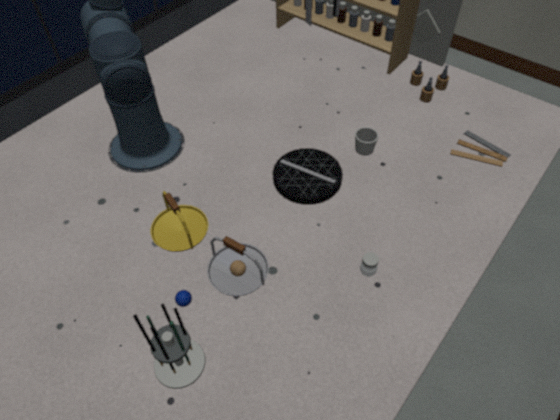

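View pics/top0.png

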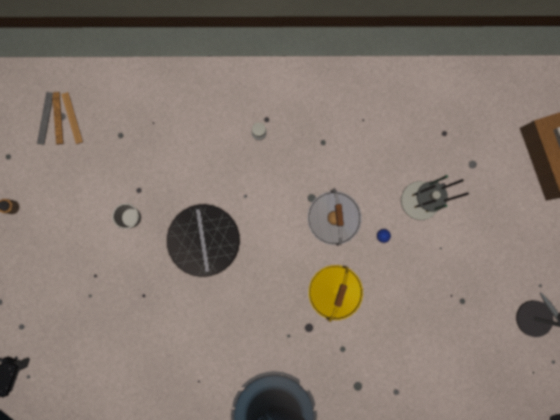

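The candidate dishes in the top view are the grey aluminium one at (334,218) with a wooden ball and the yellow one at (336,292). The grey one fits, because the yellow one is excluded. For the ball, the wooden one at (334,218) fits and the blue one at (384,236) doesn't. I'll measure these and confirm in a crop.

```bash
cat > h.py <<'E'
import cv2,numpy as np
from plant import *
from scipy.spatial.transform import Rotation as R
def ray(n,uv):
    m=camera_model(n);Rm=R.from_rotvec(m['rvec']).as_matrix()
    d=np.array([(uv[0]-m['cx'])/m['fx'],(uv[1]-m['cy'])/m['fy'],1.])
    return -Rm.T@m['tvec'],Rm.T@d
def onz(n,uv,z):
    o,d=ray(n,uv); return (o+d*(z-o[2])/d[2])
def proj(n,P):
    m=camera_model(n);K=np.array([[m['fx'],0,m['cx']],[0,m['fy'],m['cy']],[0,0,1]])
    return cv2.projectPoints(np.float64(P).reshape(-1,1,3),m['rvec'],m['tvec'],K,None)[0].reshape(-1,2)
E
python3 - <<'E'
from h import *
t=cv2.imread('pics/top0.png');s=cv2.imread('pics/scene0.png')
a=cv2.resize(t[180:260,150:410],None,fx=3,fy=3,interpolation=cv2.INTER_CUBIC)
b=cv2.resize(t[180:330,290:400],None,fx=4,fy=4,interpolation=cv2.INTER_CUBIC)
c=cv2.resize(s[130:310,190:350],None,fx=3.3,fy=3.3,interpolation=cv2.INTER_CUBIC)
cv2.imwrite('pics/a.png',a);cv2.imwrite('pics/b.png',b);cv2.imwrite('pics/c.png',c)
for n,uv,z in [('top',(334,218),0.03),('top',(203,240),.028),('top',(420,200),0),('top',(259,130),.05),('top',(130,217),.06),('top',(336,292),.03),('scene',(238,270),.03),('scene',(308,176),.028)]:
    print(n,uv,onz(n,uv,z).round(3))
E
```

```text
top (334, 218) [ 0.529 -0.168  0.03 ]
top (203, 240) [0.472 0.189 0.028]
top (420, 200) [ 0.58  -0.415  0.   ]
top (259, 130) [0.77  0.034 0.05 ]
top (130, 217) [0.534 0.378 0.06 ]
top (336, 292) [ 0.329 -0.17   0.03 ]
scene (238, 270) [ 0.538 -0.175  0.03 ]
scene (308, 176) [0.487 0.176 0.028]
```

View pics/a.png

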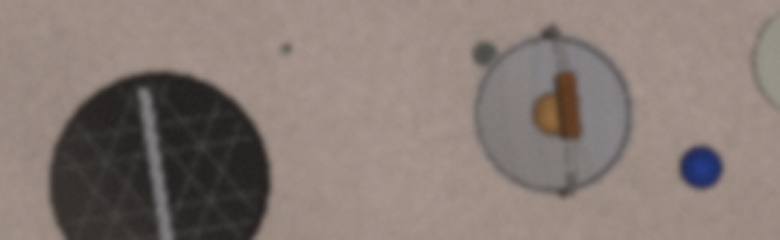

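View pics/b.png

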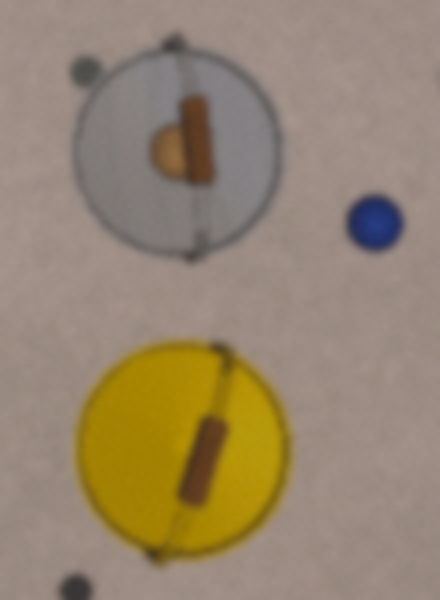

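View pics/c.png

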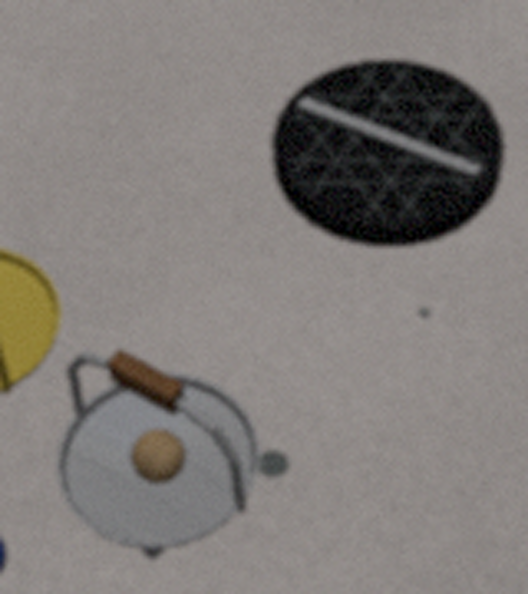

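The crop confirms the grey dish: wooden block at about (339,215) and ball peeking out at (334,218). The yellow dish has no ball. Next I'll measure precisely with masks.

```bash
python3 - <<'E'
from h import *
def comp(m,uv,r):
    m=m.astype(np.uint8)*255; n,l,st,c=cv2.connectedComponentsWithStats(m)
    best=[i for i in range(1,n) if st[i,4]>15 and np.hypot(*(c[i]-uv))<r]
    if not best: return None
    i=max(best,key=lambda i:st[i,4])
    cnt=max(cv2.findContours((l==i).astype(np.uint8),cv2.RETR_EXTERNAL,cv2.CHAIN_APPROX_NONE)[0],key=len)
    return c[i],st[i,4],cnt,(l==i)
W={}
for n,blk,tt,dish in [('top',(339,215),(203,240),(334,218)),('scene',(234,245),(308,176),(238,268))]:
    im=cv2.imread(f'pics/{n}0.png');h=cv2.cvtColor(im,cv2.COLOR_BGR2HSV)
    f=im.astype(int);
    m=(f[...,2]-f[...,0]>45)&(f[...,2]<140)&(h[...,0]<14)
    o=comp(m,blk,14); W[n]=o[0]
    pts=np.argwhere(o[3])[:,::-1]; r=cv2.minAreaRect(o[2]); print(n,'block',o[0],o[1],r)
    vx,vy,_,_=cv2.fitLine(pts.astype(np.float32),cv2.DIST_L2,0,.01,.01).ravel()
    a=onz(n,o[0]+6*np.array([vx,vy]),.124);b=onz(n,o[0]-6*np.array([vx,vy]),.124)
    print(' block ang',np.degrees(np.arctan2(*(a-b)[[1,0]])),'pos at z.124',onz(n,o[0],.124))
    # turntable
    k=f.max(2)<75 if n=='top' else f.max(2)<70
    k=cv2.morphologyEx(k.astype(np.uint8),cv2.MORPH_CLOSE,np.ones((7,7)))>0
    o=comp(k,tt,15); e=cv2.fitEllipse(cv2.convexHull(o[2])); print(' tt',o[1],e,onz(n,e[0],.028 if n=='top' else .02))
    disc=cv2.drawContours(np.zeros(k.shape,np.uint8),[cv2.convexHull(o[2])],-1,1,-1)
    disc=cv2.erode(disc,np.ones((5,5)))
    o=comp((disc>0)&(f.min(2)>85),tt,15)
    if o is None: print('norib',np.percentile(f.min(2)[disc>0],[50,90,95,98]));continue
    pts=np.argwhere(o[3])[:,::-1].astype(np.float32)
    # subpixel weighting
    vx,vy,_,_=cv2.fitLine(pts,cv2.DIST_L2,0,.01,.01).ravel()
    a=onz(n,o[0]+20*np.array([vx,vy]),.033);b=onz(n,o[0]-20*np.array([vx,vy]),.033)
    print(' rib',o[:2],np.degrees(np.arctan2(*(a-b)[[1,0]])),onz(n,o[0],.033))
# triangulate block
o1,d1=ray('top',W['top']);o2,d2=ray('scene',W['scene'])
A=np.stack([d1,-d2],1);x=np.linalg.lstsq(A,o2-o1,rcond=None)[0]
print(o1+d1*x[0],o2+d2*x[1])
for n in('top','scene'):
    im=cv2.imread(f'pics/{n}0.png')
    for g in ((334,218),(238,268)): print(n,im[g[1]-3:g[1]+3,g[0]-3:g[0]+3].mean((0,1)))
E
```

```text
top block [338.92473118 214.91397849] 93 ((338.3846130371094, 214.5769500732422), (19.349416732788086, 5.581562519073486), 82.87498474121094)
 block ang -176.49492109091847 pos at z.124 [ 0.53027815 -0.16922068  0.124     ]
 tt 4042 ((202.88748168945312, 239.92616271972656), (71.12187194824219, 72.06568145751953), 75.35055541992188) [0.47260726 0.18930506 0.028     ]
 rib (array([202.3083004 , 240.32411067]), np.int32(253)) -171.1302290104268 [0.4714008  0.19017142 0.033     ]
scene block [237.52631579 245.42105263] 19 ((237.29998779296875, 244.89999389648438), (12.074767112731934, 4.0249223709106445), 26.56505012512207)
 block ang 18.67036288661581 pos at z.124 [ 0.53870985 -0.16596978  0.124     ]
 tt 3057 ((306.9466552734375, 175.9593963623047), (55.59050750732422, 69.66111755371094), 92.2619400024414) [0.48007168 0.18023439 0.02      ]
 rib (array([307.74137931, 170.83333333]), np.int32(174)) 9.096293466277293 [0.47705932 0.1874495  0.033     ]
[ 0.53059093 -0.16977577  0.11994781] [ 0.53638288 -0.16393057  0.11959418]
top [ 55.38888889  90.19444444 123.05555556]
top [129.58333333 138.33333333 153.05555556]
scene [136.16666667 138.66666667 144.13888889]
scene [ 73.80555556  99.19444444 118.86111111]
```

```bash
cat >> h.py <<'E'
def pose():
    s=state(); return s['eef_pos'],R.from_rotvec(s['orientation']).as_matrix(),s
def rel(target,yaw_y=None):
    "shift in tool axes mm to world target; turn about tool z so tool y lies at angle yaw_y (deg, mod 180)"
    p,M,s=pose()
    print('t',s['time_s'],'tcp',p.round(4),'z',M[:,2].round(4),'q',s['qpos'].round(3),'gap',s['finger_gap'],'F',s['contact_force'].round(2))
    print('shift mm',(M.T@(np.array(target)-p)*1000).round(1),'dist',np.linalg.norm(np.array(target)-p))
    a=np.degrees(np.arctan2(M[1,1],M[0,1])); print('tool y yaw',a,'x yaw',np.degrees(np.arctan2(M[1,0],M[0,0])))
    if yaw_y is not None:
        d=(yaw_y-a+90)%180-90; print('turn about tool z (rad):',-np.radians(d))
    # levelling
    v=M.T@np.array([0,0,-1.]); print('level turn (tool x,y):',np.cross([0,0,1],v).round(4))
E
python3 - <<'E'
from h import *
for uv in [((333.5,190),(338.25,244))]:
    for z in (.03,): 
        a,b=onz('top',uv[0],z),onz('top',uv[1],z);print(a,b,np.degrees(np.arctan2(*(a-b)[[1,0]])))
rel((.53,-.169,.26),96)
E
```

```text
[ 0.60627222 -0.16849068  0.03      ] [ 0.45813413 -0.17873381  0.03      ] 3.9554669086260645
t 0.1 tcp [0.2096 0.6147 0.2045] z [-8.0e-04 -1.5e-03 -1.0e+00] q [ 1.068  0.246  1.559  0.     1.339 -0.174] gap 0.09387762338917695 F [-0.11 -0.09 -0.82]
shift mm [-556.3 -638.4  -54.6] dist 0.8484949131430393
tool y yaw 71.161329003862 x yaw 161.1613002452246
turn about tool z (rad): -0.433516590702228
level turn (tool x,y): [-0.0017 -0.0003  0.    ]
```

Call:
send_rows(
  commands=[
    [[94,-31,-35.5,-3,0,0,0],[94,-31,-35.5,-3,0,0,0],[94,-31,-35.5,-3,0,0,0],[94,-31,-35.5,-3,0,0,0],[94,-31,-35.5,-3,0,0,0],[94,-31,-35.5,-3,0,0,0],[94,-31,-35.5,-3,0,0,0],[94,-31,-35.5,-3,0,0,0]],
  ],
)

```text
time_s: 0.9
eef_pos: [0.3529, 0.2645, 0.2293]
orientation: [-0.513, -3.099, 0.0]
contact_force: [0.1, -0.2, 0.3]
finger_gap: 0.094
```

Call:
send_rows(
  commands=[
    [[94,-31,-35.5,-3,0,0,0],[94,-31,-35.5,-3,0,0,0],[94,-31,-35.5,-3,0,0,0],[94,-31,-35.5,-3,0,0,0],[94,-31,-35.5,-3,0,0,0],[94,-31,-35.5,-3,0,0,0],[94,-31,-35.5,-3,0,0,0],[94,-25,-25,-3,0,0,0]],
  ],
)

```text
time_s: 1.7
eef_pos: [0.4938, -0.0732, 0.2532]
orientation: [-0.517, -3.098, 0.0]
contact_force: [-0.0, 0.6, 0.5]
finger_gap: 0.0941
```

Call:
send_rows(
  commands=[
    [[94,0,0,0,0,0,-0.1],[94,0,0,0,0,0,-0.1],[94,0,0,0,0,0,-0.1],[94,0,0,0,0,0,-0.1],[94,0,0,0,0,0,0]],
  ],
)

```text
time_s: 2.2
eef_pos: [0.4934, -0.0706, 0.253]
orientation: [0.111, -3.139, -0.001]
contact_force: [0.3, -0.4, 0.1]
finger_gap: 0.0939
```

```bash
python3 - <<'E'
from h import *
rel((.53,-.169,.26),94)
E
```

```text
t 2.2 tcp [ 0.4934 -0.0706  0.253 ] z [-7.e-04  3.e-04 -1.e+00] q [-0.37  -0.157  1.886  0.     1.413 -2.012] gap 0.09394375719008667 F [ 0.3 -0.4  0.1]
shift mm [ -29.6 -100.7   -7. ] dist 0.1052141639385891
tool y yaw 94.0608965256483 x yaw -175.9390872801797
turn about tool z (rad): 0.0010628448755880648
level turn (tool x,y): [ 0.0004 -0.0007  0.    ]
```

Call:
send_rows(
  commands=[
    [[94,-9,-33,-2,0,0,0],[94,-9,-33,-2,0,0,0],[94,-11,-34,-3,0,0,0],[94,0,0,0,0,0,0],[94,0,0,0,0,0,0]],
  ],
)

```text
time_s: 2.7
eef_pos: [0.5294, -0.1684, 0.2599]
orientation: [0.108, -3.139, -0.001]
contact_force: [0.4, 1.3, 0.5]
finger_gap: 0.0942
```

```bash
python3 - <<'E'
from h import *
rel((.53,-.169,.26),94)
p,d=read_camera('wrist');cv2.imwrite('pics/w1.png',p);np.save('pics/w1.npy',d)
p,d=read_camera('top');cv2.imwrite('pics/t1.png',p)
E
```

```text
t 2.7 tcp [ 0.5294 -0.1684  0.2599] z [-9.e-04  9.e-04 -1.e+00] q [-0.512 -0.018  1.743  0.     1.417 -2.152] gap 0.09422874731752968 F [0.39 1.28 0.54]
shift mm [-0.5 -0.6 -0.1] dist 0.00080325984882208
tool y yaw 93.93788865285855 x yaw -176.06206490767832
turn about tool z (rad): -0.001084047510467526
level turn (tool x,y): [ 0.0009 -0.0009  0.    ]
```

View pics/w1.png

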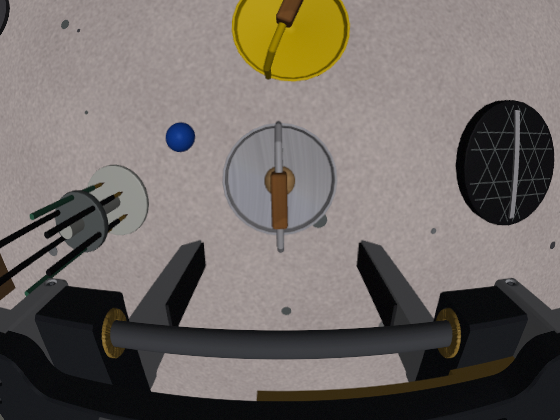

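The wrist view shows the block at (279,200), between the open fingers and nearly in line with tool x. The ball is beneath it at (279,180), and the rib runs from (517,112) to (512,216). I'll measure with ray casting.

```bash
cat >> h.py <<'E'
def wray(uv):
    m=camera_model('wrist');u=np.atleast_2d(uv).astype(float);x=(u[:,0]-m['cx']);y=(u[:,1]-m['cy']);r=np.hypot(x,y)+1e-9;th=r/m['fx']
    d=np.stack([np.sin(th)*x/r,np.sin(th)*y/r,np.cos(th)],1)
    return m['T_tool_cam'][:3,3],d@m['T_tool_cam'][:3,:3].T
def w_onz(uv,z,p,M):
    o,d=wray(uv);o=M@o+p;d=d@M.T
    return o+d*((z-o[2])/d[:,2])[:,None]
E
python3 - <<'E'
from h import *
p,M,s=pose()
im=cv2.imread('pics/w1.png');f=im.astype(int);dep=np.load('pics/w1.npy')
m=(f[...,2]-f[...,0]>50)&(f[...,2]-f[...,1]>30)
m[:165]=0;m[240:]=0;m[:,:265]=0;m[:,295:]=0
hh=cv2.cvtColor(im,cv2.COLOR_BGR2HSV)
print('block px',im[200,279],'ball px',im[180,270],'depth',dep[200,279],dep[180,270])
m&=(dep<dep[200,279]+.03)&(dep>0)
q=np.argwhere(m)[:,::-1];print(len(q),q.min(0),q.max(0))
W=w_onz(q,.136,p,M)
for nm,pts in (('block',W),):
    r=cv2.minAreaRect((pts[:,:2]*1000).astype(np.float32));print(nm,r)
# edges along rows
print('per row', [(y,q[q[:,1]==y,0].min(),q[q[:,1]==y,0].max()) for y in range(q[:,1].min(),q[:,1].max()+1,5)])
# handle bar feet
P=w_onz([(278,126),(281,247)],.03,p,M);print('arch feet',P,np.degrees(np.arctan2(*(P[0]-P[1])[[1,0]])))
# rib
k=(f.min(2)>110);k[:,:505]=0;k[:,528:]=0;k[:108]=0;k[219:]=0
q=np.argwhere(k)[:,::-1];print('rib',len(q),q.min(0),q.max(0))
W=w_onz(q,.033,p,M)[:,:2];v=cv2.fitLine((W*1000).astype(np.float32),cv2.DIST_L2,0,.01,.01).ravel();print('rib ang',np.degrees(np.arctan2(v[1],v[0])),W.min(0),W.max(0),W.mean(0))
# dish rim ellipse
k=(f[...,0]-f[...,2]>-6)&(f.min(2)>70);k[:115]=0;k[240:]=0;k[:,:220]=0;k[:,340:]=0
k=cv2.morphologyEx(k.astype(np.uint8),cv2.MORPH_OPEN,np.ones((5,5)))
c=max(cv2.findContours(k,cv2.RETR_EXTERNAL,cv2.CHAIN_APPROX_NONE)[0],key=cv2.contourArea)
W=w_onz(cv2.convexHull(c)[:,0],.03,p,M)[:,:2]*1000;print('rim',cv2.minEnclosingCircle(W.astype(np.float32)),cv2.fitEllipse(W.astype(np.float32)))
E
```

```text
block px [34 64 98] ball px [42 67 88] depth 0.31411934 0.30914345
700 [272 175] [286 228]
block ((530.544189453125, -169.2802734375), (53.32564926147461, 13.105570793151855), 5.457321643829346)
per row [(175, np.int64(273), np.int64(281)), (180, np.int64(272), np.int64(284)), (185, np.int64(272), np.int64(285)), (190, np.int64(272), np.int64(285)), (195, np.int64(272), np.int64(284)), (200, np.int64(273), np.int64(285)), (205, np.int64(273), np.int64(285)), (210, np.int64(273), np.int64(285)), (215, np.int64(273), np.int64(286)), (220, np.int64(273), np.int64(286)), (225, np.int64(273), np.int64(286))]
arch feet [[ 0.46135795 -0.1759101   0.03      ]
 [ 0.62261775 -0.16056737  0.03      ]] -174.5650717670531
rib 415 [510 110] [527 218]
rib ang 9.385779 [0.3893094  0.17165393] [0.55533238 0.24038969] [0.47052221 0.18938283]
rim ((535.8171997070312, -166.36573791503906), 79.56593322753906) ((535.881103515625, -168.9284210205078), (140.83685302734375, 159.33384704589844), 127.91492462158203)
```

Call:
send_rows(
  commands=[
    [[94,-1,-0.8,10,0,0,-0.025],[94,0,0,25,0,0,0],[94,0,0,30,0,0,0],[94,0,0,30,0,0,0],[94,0,0,20,0,0,0],[94,0,0,0,0,0,0],[94,0,0,0,0,0,0]],
  ],
)

```text
time_s: 3.5
eef_pos: [0.5306, -0.1685, 0.1455]
orientation: [0.153, -3.138, -0.0]
contact_force: [0.5, 0.3, 0.2]
finger_gap: 0.094
```

```bash
python3 - <<'E'
from h import *
rel((.5305,-.1693,.105),95.4)
p,d=read_camera('wrist');cv2.imwrite('pics/w2.png',p);np.save('pics/w2.npy',d)
E
```

```text
t 3.5 tcp [ 0.5306 -0.1685  0.1455] z [-3.e-04  2.e-04 -1.e+00] q [-0.511  0.091  1.847 -0.     1.204 -2.179] gap 0.09396520322264906 F [0.53 0.35 0.19]
shift mm [ 0.2 -0.8 40.5] dist 0.040494183353133394
tool y yaw 95.57061971578877 x yaw -174.42937714049052
turn about tool z (rad): 0.002977875809330818
level turn (tool x,y): [ 0.0002 -0.0003  0.    ]
```

View pics/w2.png

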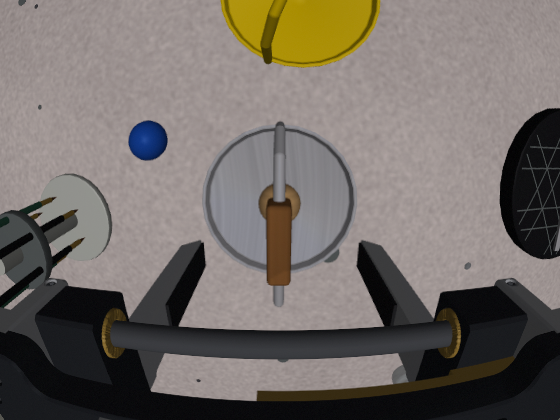

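The block is centred between the fingers (x 267–291, fingers at 205 and 357) and the ball is at (279,203). I'll descend the last 40 mm, then close.

Call:
send_rows(
  commands=[
    [[94,0,-0.8,15,0,0,0],[94,0,0,15,0,0,0],[94,0,0,10.5,0,0,0],[94,0,0,0,0,0,0],[60,0,0,0,0,0,0],[40,0,0,0,0,0,0],[30,0,0,0,0,0,0]],
  ],
)

```text
time_s: 4.25
eef_pos: [0.5313, -0.1701, 0.1056]
orientation: [-0.151, 3.137, -0.001]
contact_force: [1.0, -0.2, 0.4]
finger_gap: 0.0731
```

```bash
python3 - <<'E'
from h import *
rel((.5305,-.1693,.105),95.4)
p,d=read_camera('wrist');cv2.imwrite('pics/w3.png',p);np.save('pics/w3.npy',d)
E
```

```text
t 4.25 tcp [ 0.5313 -0.1701  0.1056] z [ 1.2e-03 -7.0e-04 -1.0e+00] q [-0.513  0.144  1.869 -0.     1.127 -2.18 ] gap 0.07306087145862164 F [ 1.03 -0.21  0.39]
shift mm [0.7 0.9 0.6] dist 0.0013012031649039697
tool y yaw 95.51050352597966 x yaw -174.48944894643483
turn about tool z (rad): 0.001928650363408025
level turn (tool x,y): [-0.0008  0.0011  0.    ]
```

View pics/w3.png

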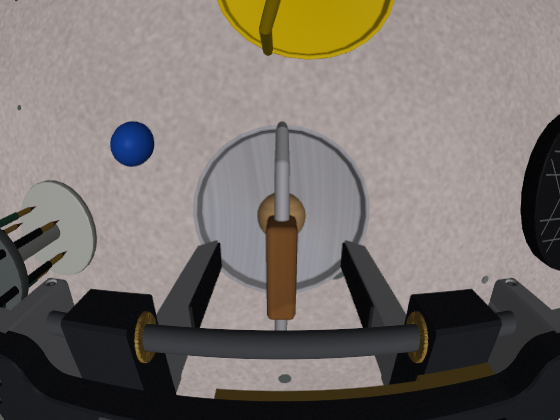

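```bash
python3 - <<'E'
from h import *
m=camera_model('wrist');T=np.linalg.inv(m['T_tool_cam'])
for P in [(0,0,-.031),(.028,0,-.031),(-.028,0,-.031)]:
    c=(T@np.r_[P,1])[:3];th=np.arccos(c[2]/np.linalg.norm(c));a=np.arctan2(c[1],c[0]);print(P,m['cx']+m['fx']*th*np.cos(a),m['cy']+m['fx']*th*np.sin(a))
E
```

```text
(0, 0, -0.031) 281.43993008432267 278.936815407467
(0.028, 0, -0.031) 281.519018538379 228.10676544069673
(-0.028, 0, -0.031) 281.3625353776592 322.35409556875953
```

Alignment agrees: the block's top should span rows 228–322, and it shows up to 320. Closing.

Call:
send_rows(
  commands=[
    [[24,0,0,0,0,0,0],[20,0,0,0,0,0,0],[16,0,0,0,0,0,0],[12,0,0,0,0,0,0],[8,0,0,0,0,0,0],[4,0,0,0,0,0,0],[0,0,0,0,0,0,0],[0,0,0,0,0,0,0]],
  ],
)

```text
time_s: 5.1
eef_pos: [0.5308, -0.1699, 0.1049]
orientation: [-0.151, 3.138, 0.0]
contact_force: [-0.6, -0.3, -1.6]
finger_gap: 0.0162
```

Call:
send_rows(
  commands=[
    [[0,0,0,0,0,0,0],[0,0,0,0,0,0,0],[0,0,0,0,0,0,0]],
  ],
)

```text
time_s: 5.4
eef_pos: [0.5308, -0.1699, 0.1049]
orientation: [-0.151, 3.138, -0.0]
contact_force: [-0.3, -0.7, -0.6]
finger_gap: 0.0159
```

Gripped at 16 mm. I'll lift gently.

Call:
send_rows(
  commands=[
    [[0,0,0,-1,0,0,0],[0,0,0,-3,0,0,0],[0,0,0,-5,0,0,0],[0,0,0,-6,0,0,0],[0,0,0,-5,0,0,0],[0,0,0,-3,0,0,0],[0,0,0,-1,0,0,0],[0,0,0,0,0,0,0]],
  ],
)

```text
time_s: 6.2
eef_pos: [0.5308, -0.1699, 0.1291]
orientation: [-0.151, 3.138, -0.0]
contact_force: [0.2, 0.9, -3.4]
finger_gap: 0.016
```

```bash
python3 - <<'E'
from h import *
rel((.472,.189,.223),None)
p,d=read_camera('wrist');cv2.imwrite('pics/w4.png',p)
p,d=read_camera('scene');cv2.imwrite('pics/s4.png',cv2.resize(p[180:330,150:330],None,fx=4,fy=4))
E
```

```text
t 6.2 tcp [ 0.5308 -0.1699  0.1291] z [ 2.e-04 -1.e-04 -1.e+00] q [-0.513  0.112  1.856 -0.     1.173 -2.18 ] gap 0.015967635330452853 F [ 0.16  0.85 -3.39]
shift mm [ 24.1 362.9 -93.9] dist 0.3756149849601721
tool y yaw 95.51442488690137 x yaw -174.48557330395568
level turn (tool x,y): [-0.0002  0.0002  0.    ]
```

View pics/w4.png

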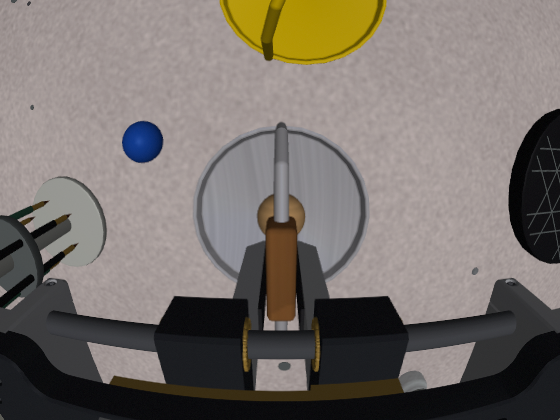

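View pics/s4.png

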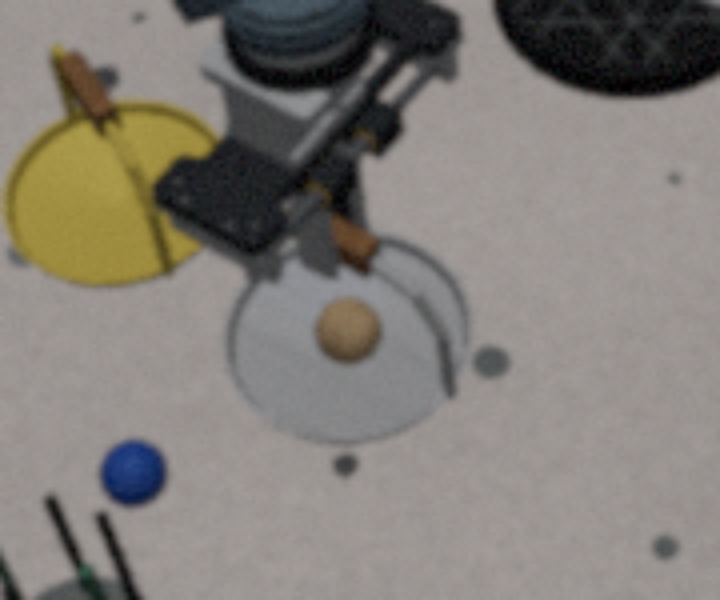

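The dish is off the floor, level, with the ball at the middle (wrist view (281,215), same offset as before). I'll keep lifting.

Call:
send_rows(
  commands=[
    [[0,0,0,-3,0,0,0],[0,0,0,-7,0,0,0],[0,0,0,-11,0,0,0],[0,0,0,-13,0,0,0],[0,0,0,-13,0,0,0],[0,0,0,-13,0,0,0],[0,0,0,-12,0,0,0],[0,0,0,-10,0,0,0]],
  ],
)

```text
time_s: 7.1
eef_pos: [0.5311, -0.17, 0.2125]
orientation: [-0.151, 3.137, -0.001]
contact_force: [0.6, 0.4, -2.4]
finger_gap: 0.0157
```

Call:
send_rows(
  commands=[
    [[0,0,0,-7,0,0,0],[0,0,0,-4,0,0,0],[0,0,0,-1,0,0,0],[0,0,0,0,0,0,0],[0,0,0,0,0,0,0]],
  ],
)

```text
time_s: 7.6
eef_pos: [0.5305, -0.1697, 0.2223]
orientation: [0.151, -3.137, -0.001]
contact_force: [-0.1, 0.1, -2.8]
finger_gap: 0.0154
```

```bash
python3 - <<'E'
from h import *
rel((.472,.189,.223),None)
p,d=read_camera('wrist');cv2.imwrite('pics/w5.png',p)
E
```

```text
t 7.6 tcp [ 0.5305 -0.1697  0.2223] z [-1.1e-03  6.0e-04 -1.0e+00] q [-0.513  0.014  1.781  0.     1.348 -2.18 ] gap 0.015366752441599869 F [-0.1   0.09 -2.81]
shift mm [ 23.8 362.7  -0.4] dist 0.36343234028516647
tool y yaw 95.50967463798986 x yaw -174.4902836647869
level turn (tool x,y): [ 0.0007 -0.001   0.    ]
```

View pics/w5.png

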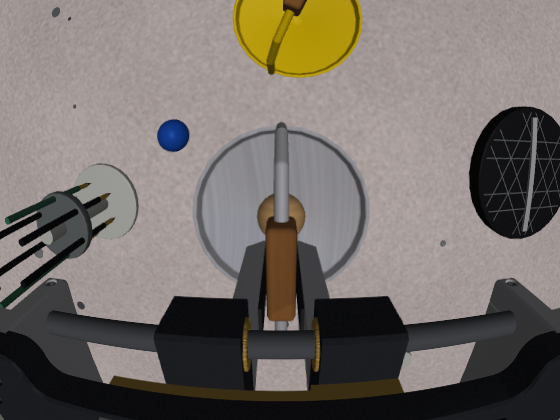

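Call:
send_rows(
  commands=[
    [[0,0.1,1,0,0,0,0],[0,0.1,2,0,0,0,0],[0,0.2,3,0,0,0,0],[0,0.3,4,0,0,0,0],[0,0.3,5,0,0,0,0],[0,0.4,6,0,0,0,0],[0,0.5,7,0,0,0,0],[0,0.5,8,0,0,0,0]],
  ],
)

```text
time_s: 8.45
eef_pos: [0.5248, -0.1336, 0.223]
orientation: [-0.151, 3.138, 0.0]
contact_force: [0.0, -1.1, -2.6]
finger_gap: 0.0161
```

Call:
send_rows(
  commands=[
    [[0,0.6,9,0,0,0,0],[0,0.7,10,0,0,0,0],[0,0.7,10,0,0,0,0],[0,0.7,10,0,0,0,0],[0,0.7,10,0,0,0,0],[0,0.7,10,0,0,0,0],[0,0.7,10,0,0,0,0],[0,0.7,10,0,0,0,0]],
  ],
)

```text
time_s: 9.25
eef_pos: [0.5117, -0.0553, 0.223]
orientation: [-0.151, 3.138, -0.0]
contact_force: [-0.5, 0.7, -2.5]
finger_gap: 0.0157
```

Call:
send_rows(
  commands=[
    [[0,0.7,10,0,0,0,0],[0,0.7,10,0,0,0,0],[0,0.7,10,0,0,0,0],[0,0.7,10,0,0,0,0],[0,0.7,10,0,0,0,0],[0,0.7,10,0,0,0,0],[0,0.7,10,0,0,0,0],[0,0.7,10,0,0,0,0]],
  ],
)

```text
time_s: 10.05
eef_pos: [0.4985, 0.0237, 0.223]
orientation: [-0.151, 3.138, -0.0]
contact_force: [-0.4, -0.1, -3.1]
finger_gap: 0.0159
```

Call:
send_rows(
  commands=[
    [[0,0.7,10,0,0,0,0],[0,0.7,10,0,0,0,0],[0,0.7,10,0,0,0,0],[0,0.7,10,0,0,0,0],[0,0.7,10,0,0,0,0],[0,0.7,10,0,0,0,0],[0,0.7,10,0,0,0,0],[0,0.7,10,0,0,0,0]],
  ],
)

```text
time_s: 10.85
eef_pos: [0.4852, 0.1028, 0.223]
orientation: [0.151, -3.138, -0.0]
contact_force: [-0.2, -0.3, -3.3]
finger_gap: 0.0157
```

Call:
send_rows(
  commands=[
    [[0,0.7,10,0,0,0,0],[0,0.7,10,0,0,0,0],[0,0.6,10,0,0,0,0],[0,0.6,9,0,0,0,0],[0,0.5,8,0,0,0,0],[0,0.5,8,0,0,0,0],[0,0.4,7,0,0,0,0],[0,0.4,6,0,0,0,0]],
  ],
)

```text
time_s: 11.65
eef_pos: [0.4744, 0.1698, 0.2229]
orientation: [0.151, -3.138, 0.0]
contact_force: [0.0, 1.1, -2.2]
finger_gap: 0.016
```

Call:
send_rows(
  commands=[
    [[0,0.3,5,0,0,0,0],[0,0.3,5,0,0,0,0],[0,0.2,4,0,0,0,0],[0,0.2,3,0,0,0,0],[0,0.1,2,0,0,0,0],[0,0,1,0,0,0,0],[0,0,0,0,0,0,0],[0,0,0,0,0,0,0]],
  ],
)

```text
time_s: 12.45
eef_pos: [0.4715, 0.189, 0.223]
orientation: [-0.151, 3.138, -0.0]
contact_force: [-0.0, 0.2, -2.8]
finger_gap: 0.0161
```

```bash
python3 - <<'E'
from h import *
rel((.472,.189,.223),9.2)
p,d=read_camera('wrist');cv2.imwrite('pics/w6.png',p)
p,d=read_camera('scene');cv2.imwrite('pics/s6.png',cv2.resize(p[60:260,200:420],None,fx=3,fy=3))
E
```

```text
t 12.45 tcp [0.4715 0.189  0.223 ] z [ 0.e+00 -1.e-04 -1.e+00] q [ 0.158 -0.109  1.898 -0.     1.352 -1.509] gap 0.016122417065508245 F [-0.03  0.19 -2.85]
shift mm [-0.5 -0.  -0. ] dist 0.0005290915474589824
tool y yaw 95.50447705131673 x yaw -174.49552280411382
turn about tool z (rad): 1.506297283757364
level turn (tool x,y): [-0.0001  0.      0.    ]
```

View pics/w6.png

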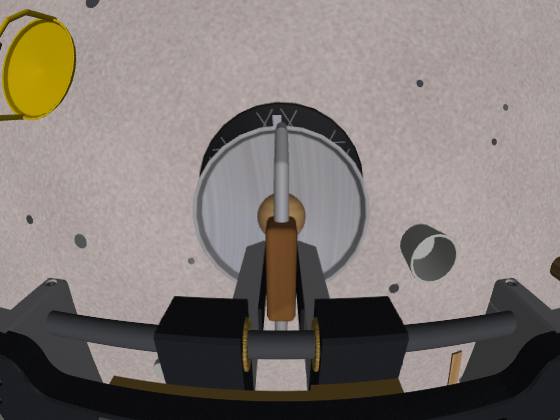

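View pics/s6.png

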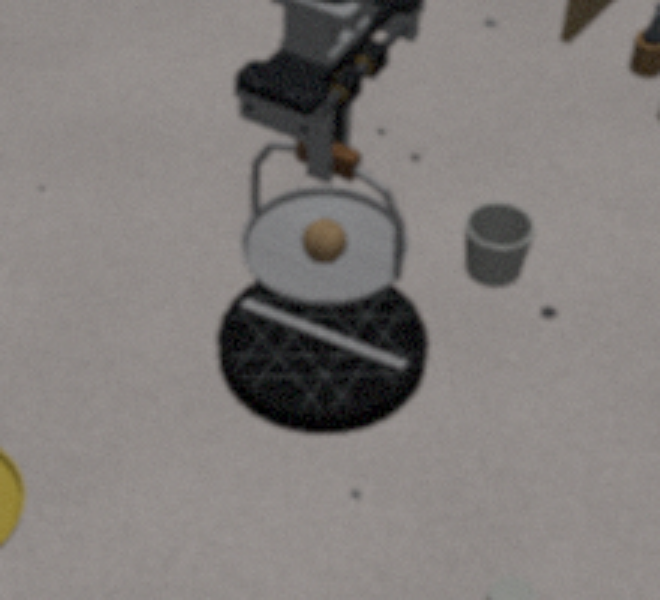

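The dish is over the turntable with the ball centred at (281,215). Next is the quarter turn.

Call:
send_rows(
  commands=[
    [[0,0,0,0,0,0,0.02],[0,0,0,0,0,0,0.04],[0,0,0,0,0,0,0.06],[0,0,0,0,0,0,0.08],[0,0,0,0,0,0,0.08],[0,0,0,0,0,0,0.08],[0,0,0,0,0,0,0.08],[0,0,0,0,0,0,0.08]],
  ],
)

```text
time_s: 13.35
eef_pos: [0.4714, 0.189, 0.223]
orientation: [-0.667, -3.07, 0.0]
contact_force: [0.3, -0.0, -2.7]
finger_gap: 0.0156
```

Call:
send_rows(
  commands=[
    [[0,0,0,0,0,0,0.08],[0,0,0,0,0,0,0.08],[0,0,0,0,0,0,0.08],[0,0,0,0,0,0,0.08],[0,0,0,0,0,0,0.08],[0,0,0,0,0,0,0.08],[0,0,0,0,0,0,0.08],[0,0,0,0,0,0,0.08]],
  ],
)

```text
time_s: 14.15
eef_pos: [0.4714, 0.189, 0.2229]
orientation: [-1.599, -2.704, 0.0]
contact_force: [0.4, -0.3, -2.8]
finger_gap: 0.0155
```

Call:
send_rows(
  commands=[
    [[0,0,0,0,0,0,0.08],[0,0,0,0,0,0,0.08],[0,0,0,0,0,0,0.06],[0,0,0,0,0,0,0.05],[0,0,0,0,0,0,0.04],[0,0,0,0,0,0,0.026],[0,0,0,0,0,0,0.01],[0,0,0,0,0,0,0]],
  ],
)

```text
time_s: 14.95
eef_pos: [0.4714, 0.1891, 0.223]
orientation: [2.036, 2.393, -0.0]
contact_force: [0.5, -0.0, -3.2]
finger_gap: 0.0157
```

Call:
send_rows(
  commands=[
    [[0,0,0,0,0,0,0],[0,0,0,0,0,0,0],[0,0,0,0,0,0,0],[0,0,0,0,0,0,0],[0,0,0,0,0,0,0],[0,0,0,0,0,0,0],[0,0,0,0,0,0,0],[0,0,0,0,0,0,0]],
  ],
)

```text
time_s: 15.75
eef_pos: [0.4715, 0.1891, 0.223]
orientation: [-2.036, -2.393, 0.0]
contact_force: [0.3, -0.2, -3.3]
finger_gap: 0.0157
```

```bash
python3 - <<'E'
from h import *
rel((.472,.189,.223),9.2)
p,d=read_camera('wrist');cv2.imwrite('pics/w7.png',p)
p,d=read_camera('scene');cv2.imwrite('pics/s7.png',cv2.resize(p[60:260,200:420],None,fx=3,fy=3))
p,d=read_camera('top');cv2.imwrite('pics/t7.png',p)
E
```

```text
t 15.75 tcp [0.4715 0.1891 0.223 ] z [-0.  0. -1.] q [ 0.158 -0.109  1.898  0.     1.353 -0.003] gap 0.015703045860456493 F [ 0.32 -0.16 -3.35]
shift mm [-0.2  0.5 -0. ] dist 0.000551576683672004
tool y yaw 9.222956897509574 x yaw 99.2229568687105
turn about tool z (rad): 0.0004006734475849367
level turn (tool x,y): [-0. -0.  0.]
```

View pics/w7.png

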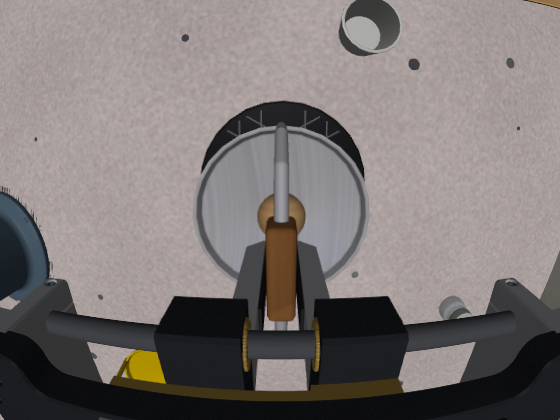

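View pics/s7.png

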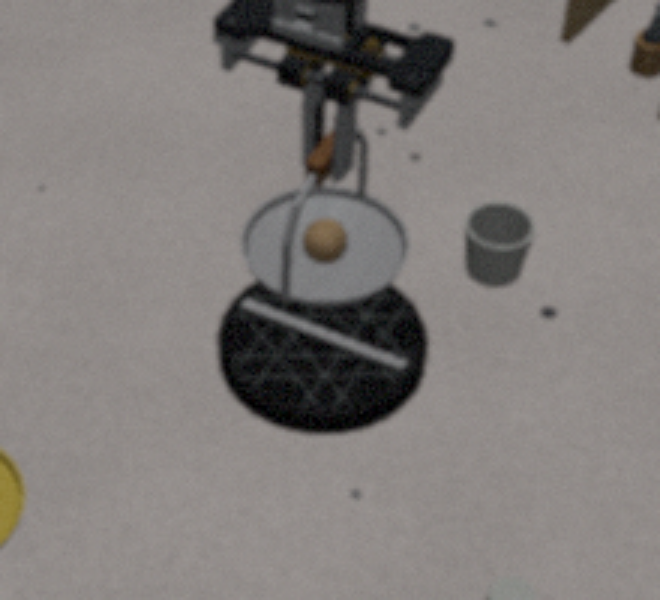

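View pics/t7.png

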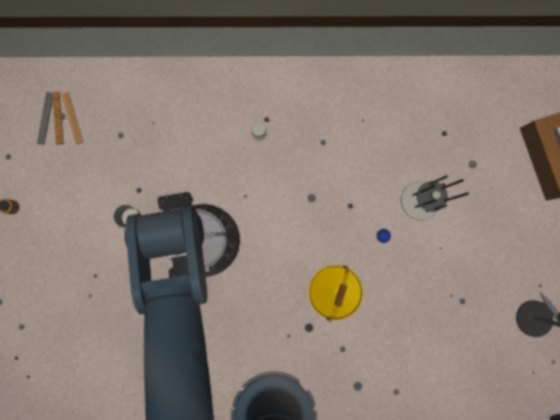

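The dish and ball sit at the same wrist pixels as before the turn: ball (281,215), arch vertical. The arch crosses the rib in the scene view, and the jar, stand and cup look unmoved.

```bash
python3 -c "
from plant import *
finish_job()"
```

```text
the job is handed in; nothing more can be done
```

I picked up the aluminium dish by its wooden grip block, carried it level over the turntable centre and turned it about 86° in the air, so the arch stands crosswise to the rib. I handed the job in at about 16 s, still holding it; the hand-in gives no verdict.

**Last checks:**
- **Sideways position:** the grip is within 1 mm of the turntable centre I used, which came from the top camera.
- **Height:** the foot is about 90 mm above the turntable's top, worked out from the tool height.
- **Alignment:** the jaws, which lie along the dish's x axis, are at 9.2°. I measured the rib at about 9.1–9.4°.
- **Level and ball:** the tool shows no measurable tilt, and the ball sat at the same place in the wrist picture from lift to finish.
- **Grip:** the finger gap is steady at about 16 mm, with about 3 N of load.
- **Bystanders:** the jar, brush stand and cup look unmoved in the top view.

**Disagreement:** the scene camera put the turntable centre, dish and grip block about 5–15 mm off from the top camera. I used the top camera's positions; the wrist camera agreed with them to about 2 mm for the rib and the grip block. My rough wrist-camera circle fit of the dish rim came out about 5 mm off, and I did not use it.

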